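# Lay out a pottery decorating place

### The arm

A 6-joint arm with a two-finger parallel gripper is mounted at the origin on the work surface. World frame = base frame: x ahead of the robot, y to its left, z up, the work surface at z = 0. Lengths are in m, angles in rad, forces in N, time in s.
With the tool pointing down it reaches from about 0.25 to 0.85 m from the base axis. Payload 12.5 kg.
Tool frame: the origin (TCP) lies at the very end of the fingers, on their centre line; the grasp point (between the pads) lies 19 mm behind it (manip.hold_point_z is the distance from the TCP to the grasp point, in m); z points along the fingers, y is the line along which they close (so a half turn about z gives the same grasp; the last joint's range is limited). The gripper opens to 93 mm and grips with 3 to 60 N. Pads are 15 mm wide; open, the fingers measure 128 mm over their backs; the gripper's body (75 mm by 188 mm) begins 65 mm behind the grasp point.
Start: joints at [1.042, 0.351, 1.652, -0, 1.139, -0.085], TCP at [0.236, 0.497, 0.187] pointing down, gripper open.
Joint ranges: [-2.75, 2.75], [-0.79, 2.1], [0.01, 2.65], [-1.57, 4.71], [0.07, 3.14], [-2.87, 2.87]. Speed limits (rad/s): [2.22, 2.22, 2.79, 3.14, 3.14, 3.14].

### API

Orientations are given as a unit quaternion [x, y, z, w].
In Python, from rig import manip gives the robot as it stands. The module is installed in compiled form; this text tells all that it offers.
- The arm moves only by the tool servo_tool, never from a script. Its argument "motion" is a list of rows, each an object of numbers: "wx", "wy", "wz": the turn, a rotation vector about the tool's x, y, z in rad; "dx", "dy", "dz": the shift along the tool's x, y, z in m; "jaw": the closure, from -1 (fully open) to 1 (shut). In form: [{"wx": .., "wy": .., "wz": .., "dx": .., "dy": .., "dz": .., "jaw": ..}, ...]. A call has 1 to 12 rows; each row shifts and turns the commanded pose from where the row before left it, along the tool's axes as they then stand; what a row does not reach is not made up. A row lasts 1/8 s, in which the tool goes at most 62.5 mm and 10.7 degrees, less where a joint would pass 70% of its speed; a pose out of reach is approached as far as the arm can. A call is refused whole if a number of a shift passes 0.0625 or a number of a turn 0.188, either way. A call with a gripper value outside its range is refused whole. The fingers move at their own pace and stop on an object; the grip force is fixed at half the most. Time passes only in rows, so rows that do not move let the fingers close. It gives the time, the measured TCP pose, the force, the opening and the grip force at its end, in the units of the state.
- manip.observe(): the state, without advancing time (a new reading comes with each control period).
- manip.read_camera(name): name is "side" or "top" or "wrist"; returns a dict with "image" (480x640x3 uint8, red, green, blue), "vfov" (degrees; the focal length in pixels is half the picture's height over the tangent of half this angle, whatever the lens; pixels are square), "cx", "cy" (the principal point, pixels), "world_from_camera" (4x4, takes a point from camera to world coordinates); the wrist camera has in their place "T_tool_cam" (4x4, takes a point from camera to tool coordinates, whose origin is the TCP and whose axes are the flange's). Camera axes: x right, y up, looking along -z (the intrinsics and any distortion apply to the point x, -y, -z); pixel columns grow to the right and rows downward; lengths in m; the calibration is good to about 2 mm. A picture is of the moment at which its call begins: read the wrist's pose just before it. There is no depth.
- manip.hand_in(): hands the job in; it is judged then, once.
The state is a dict: "clock": time; "joints": joint angles; "joint_velocities": joint speeds; "joint_efforts": joint torques, N m; "tool_pos": TCP position; "eef_rot": TCP orientation; "wrist_force": force on the tool from outside, world axes, zero at the start; "wrist_torque": the same for the moment, N m; "opening": finger opening in m; "grasp_force": force on a finger pad.
Only numpy, scipy, OpenCV 4.12 (cv2) and the standard library are available. Lean on these libraries where they do the work, as an engineer would, in place of code of your own. Each camera call takes 0.05 s, during which the arm holds its last target. There are 200 camera calls.

### The job

Set the bench for decorating: stand the terracotta riser in the middle of the banding wheel and the cream footed dish upright in the middle on top of the riser. Stand the three slip bottles upright on the wooden board in one straight, evenly spaced row between the two jars: brown next to the blue jar, yellow next to the white jar, and pink in between. Leave the green bottle where it stands and let go of everything.

Things in the scene. Friction and masses are not known exactly. Their poses are not given: they have to be found in the camera images.
- riser: round solid terracotta block, 56 mm diameter, 25 mm high, about 0.12 kg, plain red-brown clay. Origin: centre of its underside, z up. It starts in the loose row: seven upright things in shuffled order along y, nearest the robot, about 105 mm apart (the five to move, the green bottle, and an unneeded white cup 56 mm wide, 55 mm high)
- dish: cream footed dish, about 0.10 kg: foot 44 mm diameter with a brown band, stem 24 mm diameter from 14 to 27 mm up, open bowl on top with a straight upright outer rim band 60 mm in diameter from 37 to 55 mm up (wall 4 mm); 55 mm high in all. Origin: centre of the underside of the foot, z up. Starts in the loose row
- brown_bottle: squeeze bottle of dark brown slip, rigid: body a 36 mm diameter cylinder up to 58 mm, sloping shoulder to 67 mm, white nozzle cone up to 88 mm, about 0.08 kg. Origin: centre of its underside, z up; its yaw does not matter. Starts in the loose row
- pink_bottle: squeeze bottle of pink slip, rigid: body a 36 mm diameter cylinder up to 58 mm, sloping shoulder to 67 mm, white nozzle cone up to 88 mm, about 0.08 kg. Origin: centre of its underside, z up; its yaw does not matter. Starts in the loose row
- yellow_bottle: squeeze bottle of yellow slip, rigid: body a 36 mm diameter cylinder up to 58 mm, sloping shoulder to 67 mm, white nozzle cone up to 88 mm, about 0.08 kg. Origin: centre of its underside, z up; its yaw does not matter. Starts in the loose row
- green_bottle: squeeze bottle of green slip, rigid: body a 36 mm diameter cylinder up to 58 mm, sloping shoulder to 67 mm, white nozzle cone up to 88 mm, about 0.08 kg. Origin: centre of its underside, z up; its yaw does not matter. Starts in the loose row; not part of the job and must stay where it is
- wheel: table-top banding wheel, fixed and locked (it does not turn): flat round aluminium head 160 mm in diameter, its top 50 mm above the table. Origin: on its axis at table height, z up. Back left or back right of the bench. A palette knife lies flat about 130 mm to one side of its axis and three stacked tiles (50 mm square, 18 mm high) lie about 125 mm to the other side
- board: fixed wooden board lying flat on the table, 90 mm (its x) by 360 mm (its y), 12 mm thick, in the other back half of the bench. Origin: centre of its underside. The two jars are fixed on its centre line (board x = 0), at board y = +140 and -140 mm, so the evenly spaced bottle places are 70 mm apart on that line
- blue_jar: blue lidded jar fixed near one end of the board (left or right end differs), 50 mm diameter, 70 mm high, its top 82 mm above the table. Origin: centre of its underside, on the board's top
- white_jar: white lidded jar fixed near the other end of the board, same size as the blue jar. Origin: centre of its underside, on the board's top. At the start nothing within the handling area stands higher than 90 mm above the table; the finished stack on the wheel is 130 mm high
There are look-alikes about, which are no part of the job. Leave any purple or turquoise look-alike of the riser alone. What is shaped like the dish but red or turquoise is not meant.

How it is judged:
At the end, for the whole second after the job is handed in: Riser within 12 mm of the wheel's axis, on its head; dish on it within 10 mm; bottles on the board within 15 mm of its centre line: brown 55-85 mm from the blue jar (centres), yellow 55-85 mm from the white jar, pink within 15 mm of the middle. All upright (0.1 rad), released, at rest (horizontal distance between riser and wheel below 0.012 m and height (world z) of riser between 0.045 and 0.055 m and horizontal distance between dish and riser below 0.01 m and z of dish in the frame of riser between 0.02 and 0.03 m and x of brown_bottle in the frame of board between -0.015 and 0.015 m and z of brown_bottle in the frame of board between 0.008 and 0.016 m and x of pink_bottle in the frame of board between -0.015 and 0.015 m and z of pink_bottle in the frame of board between 0.008 and 0.016 m and x of yellow_bottle in the frame of board between -0.015 and 0.015 m and z of yellow_bottle in the frame of board between 0.008 and 0.016 m and horizontal distance between brown_bottle and blue_jar between 0.055 and 0.085 m and horizontal distance between yellow_bottle and white_jar between 0.055 and 0.085 m and y of pink_bottle in the frame of board between -0.015 and 0.015 m and angle between each of brown_bottle, pink_bottle, yellow_bottle, riser, dish's own z axis and vertical below 0.1 rad and linear speed of each of brown_bottle, pink_bottle, yellow_bottle, riser, dish below 0.01 m/s and angular speed of each of brown_bottle, pink_bottle, yellow_bottle, riser, dish below 0.1 rad/s); the robot touches nothing.
It fails at once if the green bottle is moved more than 20 mm or tipped (distance of green_bottle from where it was at the start of the episode above 0.02 m or angle between green_bottle's own z axis and vertical above 0.3 rad).
It also fails if it takes over 120 s, if anything falls off the work surface, if the arm or the gripper's body presses on something with over 40 N, if the wrist force passes 120 N, or if a joint passes its speed limit or range.

## Working session

There is one attempt and no reset: what is moved stays moved. The work goes in short steps, Python scripts to look and compute and a tool call to move; the robot and the scene stay as the last step left them, time stands still between calls to the robot, and variables do not carry over. Pictures are saved under pics/ and viewed, at most 14 in all, crops included, and the job is handed in when it is done.

Besides the shell and the picture viewer there is one more tool, called after ">>>" in YAML: its name, and indented under it one key for each argument. servo_tool: Moves the arm, as the interface text tells. Its arguments: {"type":"object","properties":{"motion":{"type":"array"}},"required":["motion"]}

```bash
mkdir -p pics; ls; python3 - <<'E'
from rig import manip
import cv2,numpy as np
s=manip.observe();print({k:np.round(v,3).tolist() for k,v in s.items()},manip.hold_point_z)
for n in ("top","side"):
    c=manip.read_camera(n);cv2.imwrite(f"pics/{n}0.png",c["image"][:,:,::-1]);print(n,{k:v for k,v in c.items() if k!="image"})
E
```

```text
pics
{'clock': 0.0, 'joints': [1.042, 0.351, 1.652, -0.0, 1.139, -0.085], 'joint_velocities': [0.001, 0.001, 0.001, -0.0, 0.002, 0.0], 'joint_efforts': [0.0, -49.734, -28.525, 0.07, 0.026, -0.0], 'tool_pos': [0.236, 0.496, 0.186], 'eef_rot': [0.22, 0.975, -0.001, -0.0], 'wrist_force': [0.524, -0.514, -0.11], 'wrist_torque': [0.015, 0.03, 0.001], 'grasp_force': 0.0, 'opening': 0.093} 0.0188
top {'vfov': 48.407716248616026, 'cx': 321.8864223026935, 'cy': 234.18216950210476, 'world_from_camera': array([[-0.014371  ,  0.99357593, -0.11225127,  0.32320218],
       [-0.999885  , -0.01373619,  0.00642665,  0.01603502],
       [ 0.00484346,  0.11233072,  0.99365907,  1.2021198 ],
       [ 0.        ,  0.        ,  0.        ,  1.        ]])}
side {'vfov': 50.72257210770421, 'cx': 312.0160811386293, 'cy': 242.70044680067767, 'world_from_camera': array([[ 0.97745841,  0.08751538, -0.19213569,  0.2781123 ],
       [-0.21056146,  0.4707105 , -0.85679373, -0.85812452],
       [ 0.01545765,  0.87793661,  0.4785273 ,  0.54849471],
       [ 0.        ,  0.        ,  0.        ,  1.        ]])}
```

View pics/top0.png

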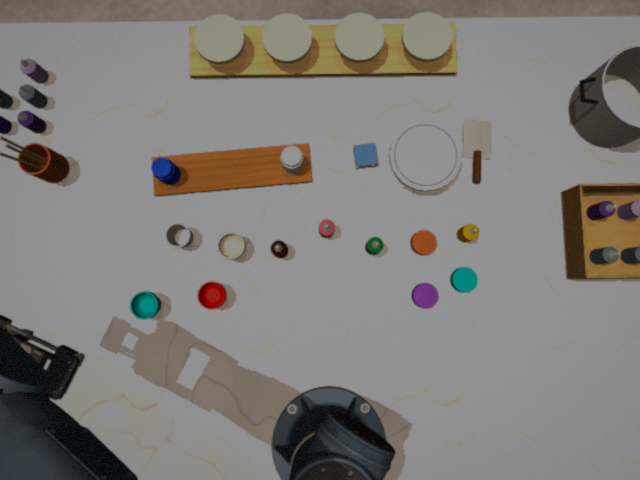

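View pics/side0.png

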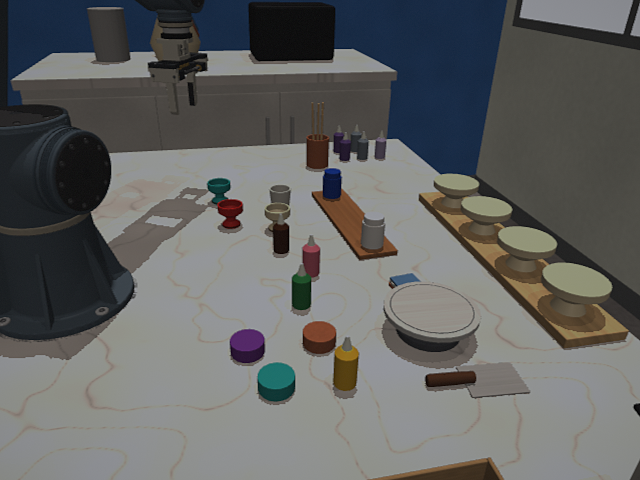

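Top view: the row from left to right is cup (180,236), cream dish (232,246), brown (280,249), pink (327,228), green (375,245), terracotta riser (424,242) and yellow (470,232). The wheel is at (425,155), with the tiles at (366,155) and the knife at (477,150). The board has the blue jar at (165,170) and the white jar at (291,157). The side view shows the same layout.

Possible mix-ups in the top view:
- **Riser:** purple disc (425,295) and turquoise disc (464,279). I choose the terracotta one at (424,242).
- **Dish:** teal (146,305), red (212,295) and white cup (180,236). I choose the cream one at (232,246).
- **Bottles:** purple and grey bottles in the box and at far left. I choose the row ones by colour.

```bash
cat > h.py <<'E'
from rig import manip
import cv2,numpy as np
def f(c): return 240/np.tan(np.radians(c["vfov"])/2)
def ray(c,uv,z,T=None):
    T=c["world_from_camera"] if T is None else T
    d=T[:3,:3]@np.array([(uv[0]-c["cx"])/f(c),-(uv[1]-c["cy"])/f(c),-1.]);o=T[:3,3]
    return o+d*(z-o[2])/d[2]
def proj(c,p,T=None):
    T=c["world_from_camera"] if T is None else T
    q=np.linalg.inv(T)@np.r_[p,1];return np.array([c["cx"]+f(c)*q[0]/-q[2],c["cy"]-f(c)*q[1]/-q[2]])
def blobs(c,lo,hi,amin=60,roi=None):
    m=cv2.inRange(cv2.cvtColor(c["image"],cv2.COLOR_RGB2HSV),lo,hi)
    if roi:
        k=np.zeros_like(m);u0,u1,v0,v1=roi;k[v0:v1,u0:u1]=1;m=m*k
    m=cv2.morphologyEx(m,cv2.MORPH_CLOSE,np.ones((3,3),np.uint8))
    cs=[cv2.convexHull(x) for x in cv2.findContours(m,cv2.RETR_EXTERNAL,cv2.CHAIN_APPROX_NONE)[0]]
    return sorted([x for x in cs if cv2.contourArea(x)>amin],key=cv2.contourArea,reverse=True)
def cen(h): 
    m=cv2.moments(h);return np.array([m["m10"]/m["m00"],m["m01"]/m["m00"]])
E
python3 - <<'E'
from h import *
c=manip.read_camera("top");hsv=cv2.cvtColor(c["image"],cv2.COLOR_RGB2HSV)
P={"dish":(232,246),"brown":(280,253),"pink":(327,232),"green":(375,248),"riser":(424,242),"yellow":(470,236),"blue":(165,172),"board":(230,175),"bg":(300,280),"wrim":(425,125),"white":(291,165),"cup":(180,236)}
for k,(u,v) in P.items(): print(k,hsv[v-3:v+4:3,u-3:u+4:3].reshape(-1,3).tolist())
x=cv2.resize(c["image"][120:260,140:500],None,fx=2.2,fy=2.2,interpolation=cv2.INTER_CUBIC)
cv2.imwrite("pics/crop.png",x[:,:,::-1])
E
```

```text
dish [[30, 3, 147], [23, 7, 147], [30, 3, 146], [30, 5, 148], [30, 5, 148], [23, 7, 148], [10, 5, 148], [10, 5, 151], [40, 5, 145]]
brown [[19, 47, 93], [13, 72, 74], [4, 164, 42], [12, 187, 49], [9, 235, 38], [11, 255, 36], [6, 82, 50], [7, 218, 34], [15, 177, 26]]
pink [[2, 77, 122], [16, 51, 95], [177, 124, 138], [176, 144, 151], [176, 145, 149], [177, 148, 140], [177, 160, 97], [176, 153, 122], [178, 177, 69]]
green [[53, 74, 103], [22, 38, 102], [34, 46, 78], [67, 231, 84], [57, 96, 93], [64, 177, 85], [69, 227, 81], [69, 216, 79], [66, 205, 77]]
riser [[11, 199, 146], [11, 213, 140], [11, 205, 142], [10, 194, 146], [11, 199, 141], [11, 203, 142], [12, 210, 142], [11, 204, 146], [11, 194, 143]]
yellow [[25, 255, 148], [27, 123, 118], [24, 56, 95], [24, 255, 147], [23, 255, 149], [23, 255, 146], [23, 255, 81], [23, 255, 130], [23, 181, 135]]
blue [[110, 224, 132], [111, 220, 133], [111, 209, 134], [109, 230, 133], [111, 213, 134], [112, 196, 129], [111, 195, 137], [112, 212, 118], [110, 249, 46]]
board [[14, 194, 133], [15, 196, 134], [14, 194, 134], [14, 185, 131], [14, 195, 132], [14, 194, 130], [14, 192, 130], [14, 188, 133], [13, 189, 132]]
bg [[135, 3, 148], [130, 5, 152], [120, 3, 148], [150, 2, 148], [120, 3, 146], [150, 2, 148], [135, 3, 150], [120, 2, 148], [135, 3, 149]]
wrim [[150, 2, 148], [0, 0, 146], [0, 0, 147], [120, 2, 125], [120, 2, 127], [0, 0, 123], [120, 3, 148], [135, 7, 149], [90, 2, 146]]
white [[120, 2, 148], [150, 2, 146], [150, 2, 148], [30, 8, 101], [10, 6, 118], [11, 23, 90], [20, 26, 87], [20, 7, 113], [12, 14, 88]]
cup [[18, 45, 113], [18, 9, 136], [130, 5, 149], [19, 38, 126], [105, 3, 147], [135, 3, 148], [22, 39, 124], [150, 2, 148], [105, 3, 149]]
```

View pics/crop.png

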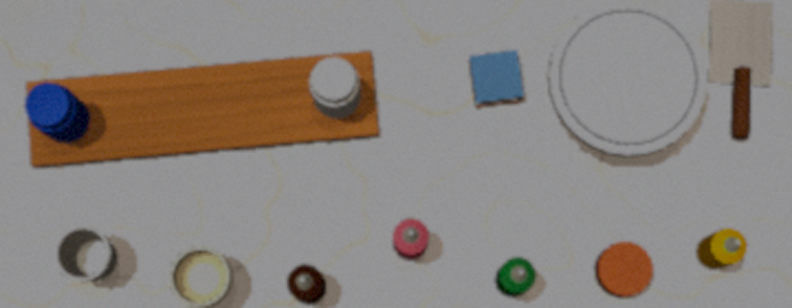

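```bash
cat > meas.py <<'E'
from h import *
c=manip.read_camera("top");s=manip.read_camera("side")
B={"brown":((0,90,5),(22,255,75),(262,298,236,266),.029),"pink":((168,70,40),(180,255,255),None,.029),"green":((45,80,30),(80,255,255),(355,395,230,262),.029),
"yellow":((20,150,60),(30,255,255),(450,490,215,250),.029),"riser":((7,150,60),(15,255,255),(400,450,222,262),.0125),"blue":((105,120,30),(125,255,255),(140,190,150,190),.047)}
for k,(lo,hi,roi,z) in B.items():
    h=blobs(c,lo,hi,40,roi)[0];r=cv2.minAreaRect(h);p=ray(c,cen(h),z);print(k,cen(h).round(1),np.round(r[1],1),p.round(4), "side px of it",proj(s,p).round(1))
h=blobs(c,(8,120,60),(19,255,255),1000,(145,320,135,200))[0]
r=cv2.minAreaRect(h);print("board",[ray(c,p,.012)[:2].round(4).tolist() for p in cv2.boxPoints(r)],ray(c,r[0],.012).round(4))
g=cv2.GaussianBlur(c["image"],(0,0),.7);hsv=cv2.cvtColor(g,cv2.COLOR_RGB2HSV)
# dish: light-coloured interior + darker rim edge vs background ; wheel: dark groove
v=hsv[:,:,2]
for n,(u0,u1,v0,v1),z in (("dish",(212,252,228,266),.055),("wheel",(385,465,115,195),.05)):
    sub=v[v0:v1,u0:u1]
    E=cv2.Canny(sub,30,80);ys,xs=np.nonzero(E);pts=np.c_[xs+u0,ys+v0]
    W=np.array([ray(c,p,z)[:2] for p in pts]); c0=ray(c,((u0+u1)/2,(v0+v1)/2),z)[:2]
    R=(.03,) if n=="dish" else (.08,.07)
    for r in R:
        x=c0.copy()
        for _ in range(30):
            d=W-x;rr=np.hypot(*d.T);k=abs(rr-r)<(.006 if _<20 else .003)
            if k.sum()<5:break
            A=np.c_[2*W[k],np.ones(k.sum())];q=np.linalg.lstsq(A,(W[k]**2).sum(1),rcond=None)[0];x=q[:2]
        print(n,r,k.sum(),x.round(4),np.sqrt(q[2]+x@x).round(4))
h=blobs(c,(20,15,80),(40,120,255),40,(212,252,228,266))
print("dish inner",[(cen(x).round(1),cv2.contourArea(x),ray(c,cen(x),.045).round(4)) for x in h])
for k,lo,hi in (("pink",(168,70,40),(180,255,255)),("riser",(5,150,60),(15,255,255)),("yellow",(18,150,60),(30,255,255)),("green",(45,80,20),(80,255,255))):
    print(k,[cen(x).round(1).tolist() for x in blobs(s,lo,hi,150)[:5]])
E
python3 meas.py
```

```text
brown [279.2 248.8] [15.6 14.1] [0.4246 0.1029 0.029 ] side px of it [281.1 238.5]
pink [326.3 228. ] [17. 15.] [ 0.4693 -0.0015  0.029 ] side px of it [311.3 260.6]
green [374.  245.3] [14.8 16.3] [ 0.4294 -0.1063  0.029 ] side px of it [301.9 291.6]
yellow [468.2 232.5] [15.2 21. ] [ 0.455  -0.3157  0.029 ] side px of it [346.4 368.2]
riser [423.4 242.3] [23. 23.] [ 0.4362 -0.2188  0.0125] side px of it [319.1 337.2]
blue [165.3 170.5] [29.7 21.2] [0.5997 0.3516 0.047 ] side px of it [331.6 183.2]
board [[0.6392, 0.3954], [0.6679, 0.0371], [0.5791, 0.0302], [0.5509, 0.3857]] [0.6091 0.2125 0.012 ]
dish 0.03 78 [0.4296 0.2019] 0.0302
wheel 0.08 146 [ 0.6288 -0.222 ] 0.0797
wheel 0.07 215 [ 0.6277 -0.2223] 0.0712
dish inner [(array([230.6, 245.9]), 615.5, array([0.4311, 0.2073, 0.045 ]))]
pink [[311.2, 259.0]]
riser [[353.9, 223.9], [318.8, 336.1], [316.9, 149.6]]
yellow [[345.3, 367.3]]
green [[301.1, 291.0]]
```

Everything agrees across the two views. The riser is at (.436,-.219), the wheel axis at (.628,-.222), the dish at (.430,.202) and the board centre at (.609,.2125) with yaw of about 0.08. I'll turn the tool so the fingers close along world x. Then tool dx = world y, dy = world x and dz = down.

>>> servo_tool:
  motion:
    - {"wz": 0.188, "jaw": -1}
    - {"wz": 0.188, "jaw": -1}
    - {"wz": 0.188, "jaw": -1}
    - {"wz": 0.188, "jaw": -1}
    - {"wz": 0.188, "jaw": -1}
    - {"wz": 0.187, "jaw": -1}

```text
validation failed for argument at $.mo...
```

>>> servo_tool:
  motion:
    - {"wx": 0, "wy": 0, "wz": 0.187, "dx": 0, "dy": 0, "dz": 0, "jaw": -1}
    - {"wx": 0, "wy": 0, "wz": 0.187, "dx": 0, "dy": 0, "dz": 0, "jaw": -1}
    - {"wx": 0, "wy": 0, "wz": 0.187, "dx": 0, "dy": 0, "dz": 0, "jaw": -1}
    - {"wx": 0, "wy": 0, "wz": 0.187, "dx": 0, "dy": 0, "dz": 0, "jaw": -1}
    - {"wx": 0, "wy": 0, "wz": 0.187, "dx": 0, "dy": 0, "dz": 0, "jaw": -1}
    - {"wx": 0, "wy": 0, "wz": 0.187, "dx": 0, "dy": 0, "dz": 0, "jaw": -1}

```text
clock: 1.0
tool_pos: [0.2361, 0.4967, 0.1868]
eef_rot: [0.708, 0.707, -0.0, 0.0]
wrist_force: [0.6, 0.2, 0.3]
opening: 0.0927
grasp_force: 0.0
```

>>> servo_tool:
  motion:
    - {"wx": 0, "wy": 0, "wz": 0, "dx": -0.05, "dy": 0.0167, "dz": 0, "jaw": -1}
    - {"wx": 0, "wy": 0, "wz": 0, "dx": -0.05, "dy": 0.0167, "dz": 0, "jaw": -1}
    - {"wx": 0, "wy": 0, "wz": 0, "dx": -0.05, "dy": 0.0167, "dz": 0, "jaw": -1}
    - {"wx": 0, "wy": 0, "wz": 0, "dx": -0.05, "dy": 0.0167, "dz": 0, "jaw": -1}
    - {"wx": 0, "wy": 0, "wz": 0, "dx": -0.05, "dy": 0.0167, "dz": 0, "jaw": -1}
    - {"wx": 0, "wy": 0, "wz": 0, "dx": -0.05, "dy": 0.0167, "dz": 0, "jaw": -1}
    - {"wx": 0, "wy": 0, "wz": 0, "dx": -0.05, "dy": 0.0167, "dz": 0, "jaw": -1}
    - {"wx": 0, "wy": 0, "wz": 0, "dx": -0.05, "dy": 0.0167, "dz": 0, "jaw": -1}
    - {"wx": 0, "wy": 0, "wz": 0, "dx": -0.05, "dy": 0.0167, "dz": 0, "jaw": -1}
    - {"wx": 0, "wy": 0, "wz": 0, "dx": -0.05, "dy": 0.0167, "dz": 0, "jaw": -1}
    - {"wx": 0, "wy": 0, "wz": 0, "dx": -0.05, "dy": 0.0167, "dz": 0, "jaw": -1}
    - {"wx": 0, "wy": 0, "wz": 0, "dx": -0.05, "dy": 0.0167, "dz": 0, "jaw": -1}

```text
clock: 2.5
tool_pos: [0.4398, -0.1041, 0.187]
eef_rot: [0.705, 0.709, 0.0, 0.0]
wrist_force: [-0.1, 0.9, -0.2]
opening: 0.0929
grasp_force: 0.0
```

>>> servo_tool:
  motion:
    - {"wx": 0, "wy": 0, "wz": 0, "dx": -0.05, "dy": -0.003, "dz": 0, "jaw": -1}
    - {"wx": 0, "wy": 0, "wz": 0, "dx": -0.05, "dy": 0, "dz": 0, "jaw": -1}
    - {"wx": 0, "wy": 0, "wz": 0, "dx": -0.015, "dy": 0, "dz": 0, "jaw": -1}
    - {"wx": 0, "wy": 0, "wz": 0, "dx": 0, "dy": 0, "dz": 0, "jaw": -1}

```text
clock: 3.0
tool_pos: [0.4369, -0.2173, 0.1867]
eef_rot: [0.706, 0.708, 0.0, -0.0]
wrist_force: [-0.4, 0.4, -0.4]
opening: 0.0929
grasp_force: 0.0
```

```bash
cat >> h.py <<'E'
from scipy.spatial.transform import Rotation as Ro
def wrist(save=None):
    s=manip.observe();c=manip.read_camera("wrist")
    T=np.eye(4);T[:3,:3]=Ro.from_quat(s["eef_rot"]).as_matrix();T[:3,3]=s["tool_pos"]
    if save: cv2.imwrite(save,c["image"][:,:,::-1])
    return c,T@c["T_tool_cam"],s
E
python3 - <<'E'
from h import *
c,T,s=wrist("pics/w1.png");print(np.round(s["tool_pos"],4),np.round(c["T_tool_cam"],3).tolist(),c["vfov"])
for h in blobs(c,(5,130,60),(16,255,255),500):
    print(cen(h),cv2.contourArea(h),ray(c,cen(h),.0125,T),ray(c,cen(h),.025,T))
E
```

```text
[ 0.4369 -0.2173  0.1867] [[-0.0, 0.954, 0.301, 0.084], [1.0, 0.0, 0.0, 0.0], [0.0, 0.301, -0.954, -0.197], [0.0, 0.0, 0.0, 1.0]] 61.990701430573885
[318.18213256 210.79596542] 2602.5 [ 0.43624444 -0.21903431  0.0125    ] [ 0.43626528 -0.21615446  0.025     ]
[328.44579981 473.0436889 ] 1926.5 [ 0.44935879 -0.53859042  0.0125    ] [ 0.44893814 -0.52495265  0.025     ]
```

View pics/w1.png

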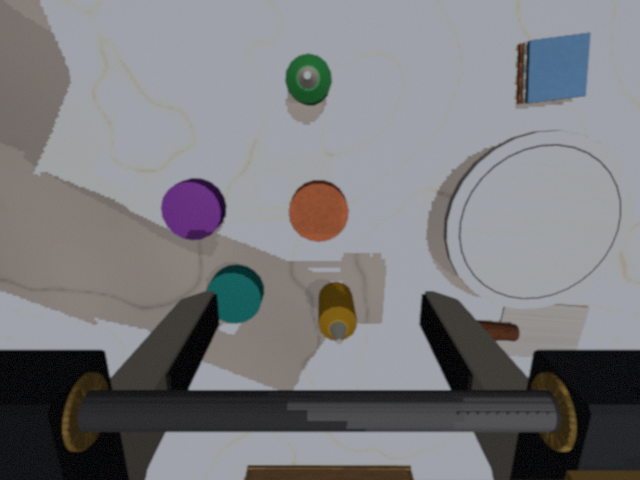

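The riser is confirmed at (318,211) px, giving (.436,-.219). The purple disc is at (194,209), the turquoise disc at (235,293) and yellow at (337,310). I'll descend and grip it.

>>> servo_tool:
  motion:
    - {"wx": 0, "wy": 0, "wz": 0, "dx": -0.0015, "dy": 0, "dz": 0.05, "jaw": -0.7}
    - {"wx": 0, "wy": 0, "wz": 0, "dx": 0, "dy": 0, "dz": 0.05, "jaw": -0.7}
    - {"wx": 0, "wy": 0, "wz": 0, "dx": 0, "dy": 0, "dz": 0.05, "jaw": -0.7}
    - {"wx": 0, "wy": 0, "wz": 0, "dx": 0, "dy": 0, "dz": 0.022, "jaw": -0.7}
    - {"wx": 0, "wy": 0, "wz": 0, "dx": 0, "dy": 0, "dz": 0.01, "jaw": -0.7}
    - {"wx": 0, "wy": 0, "wz": 0, "dx": 0, "dy": 0, "dz": 0, "jaw": 0}
    - {"wx": 0, "wy": 0, "wz": 0, "dx": 0, "dy": 0, "dz": 0, "jaw": 1}
    - {"wx": 0, "wy": 0, "wz": 0, "dx": 0, "dy": 0, "dz": 0, "jaw": 1}
    - {"wx": 0, "wy": 0, "wz": 0, "dx": 0, "dy": 0, "dz": 0, "jaw": 1}
    - {"wx": 0, "wy": 0, "wz": 0, "dx": 0, "dy": 0, "dz": 0, "jaw": 1}

```text
clock: 4.3
tool_pos: [0.4372, -0.2189, 0.0051]
eef_rot: [0.705, 0.709, 0.0, 0.0]
wrist_force: [0.4, -0.4, 0.1]
opening: 0.034
grasp_force: 0.0
```

```bash
cat > whl.py <<'E'
from h import *
img=cv2.imread("pics/w1.png")  # taken at tool pose below
c,T0,s=wrist()
T=np.eye(4);T[:3,:3]=Ro.from_quat([.7062,.708,0,0]).as_matrix();T[:3,3]=[.4369,-.2173,.1867];T=T@c["T_tool_cam"]
g=cv2.Canny(img[:,:,2],25,70);ys,xs=np.nonzero(g[120:310,440:630]);W=np.array([ray(c,(x+440,y+120),.05,T)[:2] for x,y in zip(xs,ys)])
for r in (.08,.071):
    x=np.array([.628,-.222])
    for i in range(30):
        k=abs(np.hypot(*(W-x).T)-r)<.004
        q=np.linalg.lstsq(np.c_[2*W[k],np.ones(k.sum())],(W[k]**2).sum(1),rcond=None)[0];x=q[:2]
    print(r,k.sum(),x.round(4),np.sqrt(q[2]+x@x).round(4))
E
python3 whl.py
```

```text
0.08 650 [ 0.6257 -0.2231] 0.0798
0.071 989 [ 0.6273 -0.2237] 0.0687
```

```bash
python3 - <<'E'
from h import *
print(manip.observe()["opening"])
s=manip.read_camera("side");x=cv2.resize(s["image"][230:400,220:420],None,fx=2,fy=2)
c,T,_=wrist();t=manip.read_camera("top");y=cv2.resize(t["image"][205:310,380:500],None,fx=3,fy=3)
y=cv2.resize(y,(340*y.shape[1]//y.shape[0],340))
cv2.imwrite("pics/m1.png",np.hstack([x,y])[:,:,::-1])
E
```

```text
0.029665216382577325
```

View pics/m1.png

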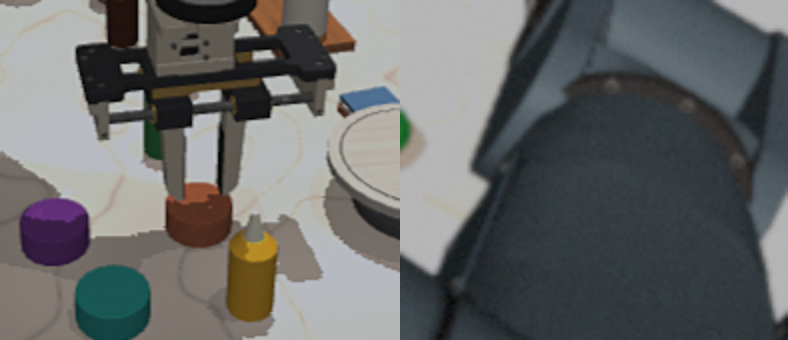

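```bash
python3 - <<'E'
from h import *
s=manip.read_camera("side");t=manip.read_camera("top")
for p in ((.437,-.219,.005),(.437,-.219,.025),(.437,-.219,.03),(.436,-.219,0.0125)): print(p,proj(s,p).round(1),(proj(s,p)-[220,230])*2)
print([cen(h).round(1).tolist() for h in blobs(s,(5,150,40),(15,255,255),150)[:5]],np.round(manip.observe()["tool_pos"],4),manip.observe()["opening"],manip.observe()["grasp_force"], manip.observe()["wrist_force"])
c,T,_=wrist("pics/w2.png")
E
```

```text
(0.437, -0.219, 0.005) [319.5 340.8] [198.92815782 221.60571764]
(0.437, -0.219, 0.025) [319.7 331.2] [199.478009   202.41392716]
(0.437, -0.219, 0.03) [319.8 328.8] [199.61746213 197.54650972]
(0.436, -0.219, 0.0125) [319.  337.3] [197.95012118 214.6101165 ]
[[318.9, 337.2], [354.1, 226.3], [454.2, 376.3], [387.5, 247.8]] [ 0.4371 -0.2188  0.0049] 0.009537716882346736 0.0 [ 0.15056141 -0.92098989 -0.68224937]
```

View pics/w2.png

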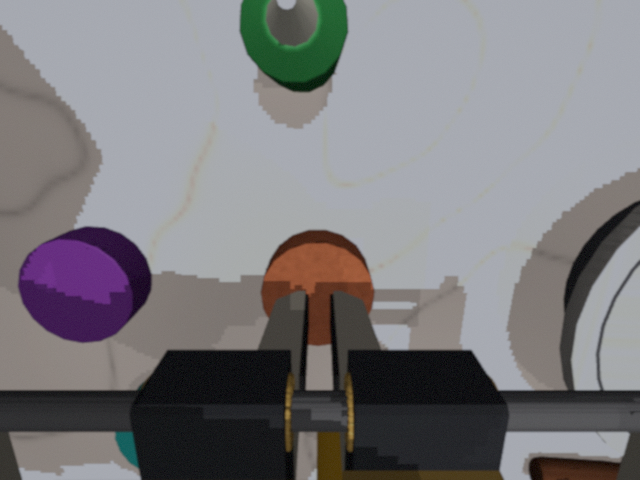

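The fingers shut above the riser. In the image the tips are at (318,292) px, over the riser's top, with TCP z = .005. So the real finger ends are 20–30 mm above the reported TCP. I'll find the true tip height by touching down gently on the riser's top, which is known to be at .025.

>>> servo_tool:
  motion:
    - {"wx": 0, "wy": 0, "wz": 0, "dx": 0, "dy": 0, "dz": 0.001, "jaw": 1}
    - {"wx": 0, "wy": 0, "wz": 0, "dx": 0, "dy": 0, "dz": 0.001, "jaw": 1}
    - {"wx": 0, "wy": 0, "wz": 0, "dx": 0, "dy": 0, "dz": 0.001, "jaw": 1}

```text
clock: 5.03
tool_pos: [0.4371, -0.2188, 0.0019]
eef_rot: [0.705, 0.709, 0.0, 0.0]
wrist_force: [-0.1, -0.3, -0.3]
opening: 0.0005
grasp_force: 0.0
```

>>> servo_tool:
  motion:
    - {"wx": 0, "wy": 0, "wz": 0, "dx": 0, "dy": 0, "dz": 0.001, "jaw": 1}
    - {"wx": 0, "wy": 0, "wz": 0, "dx": 0, "dy": 0, "dz": 0.001, "jaw": 1}

```text
clock: 5.28
tool_pos: [0.4371, -0.2188, -0.0001]
eef_rot: [0.705, 0.709, 0.0, 0.0]
wrist_force: [0.2, -0.7, -0.1]
opening: 0.0004
grasp_force: 0.0
```

>>> servo_tool:
  motion:
    - {"wx": 0, "wy": 0, "wz": 0, "dx": 0, "dy": 0, "dz": 0.0015, "jaw": 1}
    - {"wx": 0, "wy": 0, "wz": 0, "dx": 0, "dy": 0, "dz": 0.0015, "jaw": 1}

```text
clock: 5.52
tool_pos: [0.4371, -0.2188, -0.0032]
eef_rot: [0.705, 0.709, -0.0, -0.0]
wrist_force: [0.7, 0.4, 0.1]
opening: 0.0007
grasp_force: 0.0
```

>>> servo_tool:
  motion:
    - {"wx": 0, "wy": 0, "wz": 0, "dx": 0, "dy": 0, "dz": 0.001, "jaw": 1}
    - {"wx": 0, "wy": 0, "wz": 0, "dx": 0, "dy": 0, "dz": 0.001, "jaw": 1}

```text
clock: 5.78
tool_pos: [0.4371, -0.2188, -0.0051]
eef_rot: [0.705, 0.709, -0.0, -0.0]
wrist_force: [-0.5, -0.3, 0.6]
opening: 0.0003
grasp_force: 0.0
```

>>> servo_tool:
  motion:
    - {"wx": 0, "wy": 0, "wz": 0, "dx": 0, "dy": 0, "dz": 0.001, "jaw": 1}
    - {"wx": 0, "wy": 0, "wz": 0, "dx": 0, "dy": 0, "dz": 0.001, "jaw": 1}

```text
clock: 6.02
tool_pos: [0.4371, -0.2188, -0.0065]
eef_rot: [0.705, 0.709, -0.0, -0.0]
wrist_force: [-5.0, 2.9, 23.8]
opening: 0.0005
grasp_force: 11.5
```

>>> servo_tool:
  motion:
    - {"wx": 0, "wy": 0, "wz": 0, "dx": 0, "dy": 0, "dz": 0.001, "jaw": 1}
    - {"wx": 0, "wy": 0, "wz": 0, "dx": 0, "dy": 0, "dz": 0.001, "jaw": 1}

```text
clock: 6.28
tool_pos: [0.4372, -0.2189, -0.0067]
eef_rot: [0.705, 0.709, -0.0, 0.0]
wrist_force: [-14.5, 8.5, 56.1]
opening: 0.0007
grasp_force: 28.2
```

```bash
python3 - <<'E'
from h import *
s=manip.read_camera("side");x=cv2.resize(s["image"][280:370,260:380],None,fx=4,fy=4,interpolation=cv2.INTER_CUBIC)
print(np.round(manip.observe()["tool_pos"],4),manip.observe()["wrist_force"])
cv2.imwrite("pics/m2.png",x[:,:,::-1])
E
```

```text
[ 0.4372 -0.2189 -0.0066] [-12.40506811   5.48659863  44.36443204]
```

View pics/m2.png

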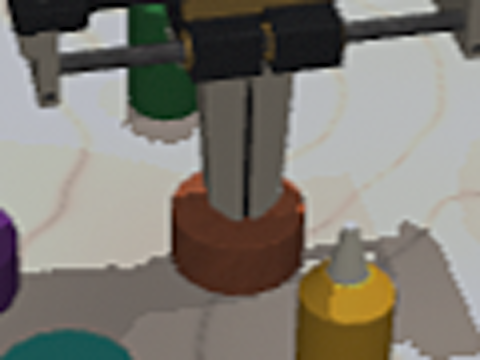

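Contact came at TCP z ≈ -.0063, so the true finger ends are 31 mm behind the reported TCP. The camera-to-TCP geometry itself agreed with the top view. From here on, TCP z = wanted tip height - .031. I'll lift, open and go lower on the riser.

>>> servo_tool:
  motion:
    - {"wx": 0, "wy": 0, "wz": 0, "dx": 0, "dy": 0, "dz": -0.03, "jaw": -0.7}
    - {"wx": 0, "wy": 0, "wz": 0, "dx": 0, "dy": 0, "dz": 0, "jaw": -0.7}
    - {"wx": 0, "wy": 0, "wz": 0, "dx": 0, "dy": 0, "dz": 0, "jaw": -0.7}
    - {"wx": 0, "wy": 0, "wz": 0, "dx": 0, "dy": 0, "dz": 0, "jaw": -0.7}
    - {"wx": 0, "wy": 0, "wz": 0, "dx": 0, "dy": 0, "dz": 0, "jaw": -0.7}
    - {"wx": 0, "wy": 0, "wz": 0, "dx": 0, "dy": 0, "dz": 0, "jaw": -0.7}
    - {"wx": 0, "wy": 0, "wz": 0, "dx": 0, "dy": 0, "dz": 0, "jaw": -0.7}
    - {"wx": 0, "wy": 0, "wz": 0, "dx": 0, "dy": 0, "dz": 0, "jaw": -0.7}
    - {"wx": 0, "wy": 0, "wz": 0, "dx": 0, "dy": 0, "dz": 0, "jaw": -0.7}

```text
clock: 7.45
tool_pos: [0.4371, -0.2188, 0.0209]
eef_rot: [0.705, 0.709, -0.0, 0.0]
wrist_force: [-0.3, -0.2, -0.6]
opening: 0.0788
grasp_force: 0.0
```

```bash
python3 - <<'E'
from h import *
c,T,s=wrist();print(np.round(s["tool_pos"],4),s["opening"])
for h in blobs(c,(5,130,40),(16,255,255),500): print(cen(h),cv2.contourArea(h),ray(c,cen(h),.0125,T))
E
```

```text
[ 0.4371 -0.2188  0.0209] 0.07882550750263195
[317.34370636 276.3502693 ] 8355.0 [ 0.43635435 -0.2195268   0.0125    ]
```

>>> servo_tool:
  motion:
    - {"wx": 0, "wy": 0, "wz": 0, "dx": 0, "dy": 0, "dz": 0.025, "jaw": -0.7}
    - {"wx": 0, "wy": 0, "wz": 0, "dx": 0, "dy": 0, "dz": 0.018, "jaw": -0.7}
    - {"wx": 0, "wy": 0, "wz": 0, "dx": 0, "dy": 0, "dz": 0.004, "jaw": -0.7}
    - {"wx": 0, "wy": 0, "wz": 0, "dx": 0, "dy": 0, "dz": 0, "jaw": 1}
    - {"wx": 0, "wy": 0, "wz": 0, "dx": 0, "dy": 0, "dz": 0, "jaw": 1}
    - {"wx": 0, "wy": 0, "wz": 0, "dx": 0, "dy": 0, "dz": 0, "jaw": 1}
    - {"wx": 0, "wy": 0, "wz": 0, "dx": 0, "dy": 0, "dz": 0, "jaw": 1}
    - {"wx": 0, "wy": 0, "wz": 0, "dx": 0, "dy": 0, "dz": 0, "jaw": 1}

```text
clock: 8.5
tool_pos: [0.4374, -0.2189, -0.0255]
eef_rot: [0.705, 0.709, 0.0, 0.0]
wrist_force: [-1.4, 0.7, 5.8]
opening: 0.0555
grasp_force: 30.0
```

>>> servo_tool:
  motion:
    - {"wx": 0, "wy": 0, "wz": 0, "dx": 0, "dy": 0, "dz": -0.03, "jaw": 1}
    - {"wx": 0, "wy": 0, "wz": 0, "dx": 0, "dy": 0, "dz": -0.045, "jaw": 1}
    - {"wx": 0, "wy": 0, "wz": 0, "dx": 0, "dy": 0, "dz": -0.03, "jaw": 1}
    - {"wx": 0, "wy": 0, "wz": 0, "dx": -0.004, "dy": 0.03, "dz": 0, "jaw": 1}
    - {"wx": 0, "wy": 0, "wz": 0, "dx": 0, "dy": 0.04, "dz": 0, "jaw": 1}
    - {"wx": 0, "wy": 0, "wz": 0, "dx": 0, "dy": 0.05, "dz": 0, "jaw": 1}
    - {"wx": 0, "wy": 0, "wz": 0, "dx": 0, "dy": 0.04, "dz": 0, "jaw": 1}
    - {"wx": 0, "wy": 0, "wz": 0, "dx": 0, "dy": 0.03, "dz": 0, "jaw": 1}
    - {"wx": 0, "wy": 0, "wz": 0, "dx": 0, "dy": 0, "dz": 0.02, "jaw": 1}
    - {"wx": 0, "wy": 0, "wz": 0, "dx": 0, "dy": 0, "dz": 0.02, "jaw": 1}

```text
clock: 9.75
tool_pos: [0.6258, -0.2215, 0.037]
eef_rot: [0.705, 0.709, -0.0, -0.001]
wrist_force: [0.1, 0.0, -1.6]
opening: 0.0554
grasp_force: 30.0
```

>>> servo_tool:
  motion:
    - {"wx": 0, "wy": 0, "wz": 0, "dx": -0.0015, "dy": 0.0015, "dz": 0, "jaw": 1}
    - {"wx": 0, "wy": 0, "wz": 0, "dx": 0, "dy": 0, "dz": 0.006, "jaw": 1}
    - {"wx": 0, "wy": 0, "wz": 0, "dx": 0, "dy": 0, "dz": 0.005, "jaw": 1}
    - {"wx": 0, "wy": 0, "wz": 0, "dx": 0, "dy": 0, "dz": 0, "jaw": 1}

```text
clock: 10.25
tool_pos: [0.6284, -0.2233, 0.0278]
eef_rot: [0.705, 0.709, -0.0, -0.0]
wrist_force: [-0.0, -0.7, -1.7]
opening: 0.0555
grasp_force: 30.0
```

>>> servo_tool:
  motion:
    - {"wx": 0, "wy": 0, "wz": 0, "dx": 0, "dy": 0, "dz": 0.002, "jaw": 1}
    - {"wx": 0, "wy": 0, "wz": 0, "dx": 0, "dy": 0, "dz": 0, "jaw": -0.35}
    - {"wx": 0, "wy": 0, "wz": 0, "dx": 0, "dy": 0, "dz": 0, "jaw": -0.7}
    - {"wx": 0, "wy": 0, "wz": 0, "dx": 0, "dy": 0, "dz": 0, "jaw": -0.8}
    - {"wx": 0, "wy": 0, "wz": 0, "dx": 0, "dy": 0, "dz": 0, "jaw": -0.8}
    - {"wx": 0, "wy": 0, "wz": 0, "dx": 0, "dy": 0, "dz": -0.04, "jaw": -0.8}
    - {"wx": 0, "wy": 0, "wz": 0, "dx": 0, "dy": 0, "dz": -0.05, "jaw": -1}
    - {"wx": 0, "wy": 0, "wz": 0, "dx": 0, "dy": 0, "dz": -0.04, "jaw": -1}
    - {"wx": 0, "wy": 0, "wz": 0, "dx": 0, "dy": 0, "dz": 0, "jaw": -1}
    - {"wx": 0, "wy": 0, "wz": 0, "dx": 0, "dy": 0, "dz": 0, "jaw": -1}

```text
clock: 11.5
tool_pos: [0.6282, -0.2231, 0.155]
eef_rot: [0.705, 0.709, -0.0, -0.001]
wrist_force: [0.1, 0.5, -0.7]
opening: 0.0933
grasp_force: 0.0
```

```bash
cat > chk.py <<'E'
from h import *
import sys
def circ(W,x,r,tol=.004):
    for i in range(30):
        k=abs(np.hypot(*(W-x).T)-r)<tol
        q=np.linalg.lstsq(np.c_[2*W[k],np.ones(k.sum())],(W[k]**2).sum(1),rcond=None)[0];x=q[:2]
    return x.round(4),np.sqrt(q[2]+x@x).round(4),int(k.sum())
c,T,s=wrist("pics/%s.png"%sys.argv[1]);print(np.round(s["tool_pos"],4))
for h in blobs(c,(5,130,40),(16,255,255),700): 
    if cv2.contourArea(h)>1500: print("riser",cen(h),cv2.contourArea(h),ray(c,cen(h),.0625,T))
g=cv2.Canny(c["image"],25,70)[:340];ys,xs=np.nonzero(g);W=np.array([ray(c,p,.05,T)[:2] for p in zip(xs,ys)])
for r in (.08,.07): print("wheel",circ(W,np.array([.628,-.223]),r))
E
python3 chk.py w3
```

```text
[ 0.6282 -0.2231  0.155 ]
riser [319.65648352 233.57625741] 4304.5 [ 0.62872628 -0.22360642  0.0625    ]
wheel (array([ 0.6275, -0.2234]), np.float64(0.0791), 364)
wheel (array([ 0.6276, -0.2231]), np.float64(0.0685), 1240)
```

View pics/w3.png

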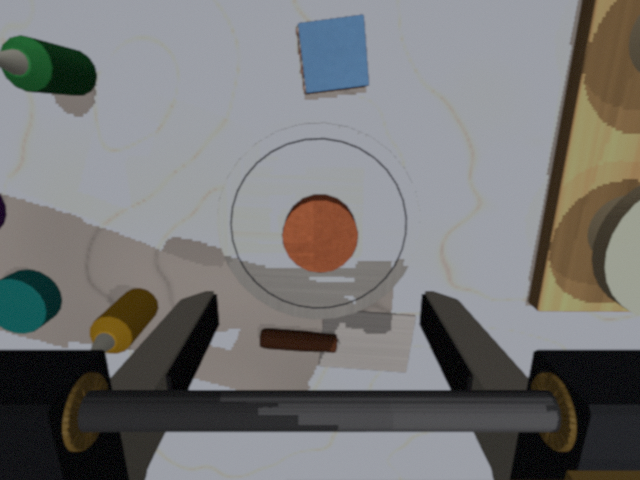

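The riser stands at (320,234) px, 1–2 mm off the wheel's axis. Next is the dish.

>>> servo_tool:
  motion:
    - {"wx": 0, "wy": 0, "wz": 0, "dx": 0.0425, "dy": -0.02, "dz": 0, "jaw": -1}
    - {"wx": 0, "wy": 0, "wz": 0, "dx": 0.0425, "dy": -0.02, "dz": 0, "jaw": -1}
    - {"wx": 0, "wy": 0, "wz": 0, "dx": 0.0425, "dy": -0.02, "dz": 0, "jaw": -1}
    - {"wx": 0, "wy": 0, "wz": 0, "dx": 0.0425, "dy": -0.02, "dz": 0, "jaw": -1}
    - {"wx": 0, "wy": 0, "wz": 0, "dx": 0.0425, "dy": -0.02, "dz": 0, "jaw": -1}
    - {"wx": 0, "wy": 0, "wz": 0, "dx": 0.0425, "dy": -0.02, "dz": 0, "jaw": -1}
    - {"wx": 0, "wy": 0, "wz": 0, "dx": 0.0425, "dy": -0.02, "dz": 0, "jaw": -1}
    - {"wx": 0, "wy": 0, "wz": 0, "dx": 0.0425, "dy": -0.02, "dz": 0, "jaw": -1}
    - {"wx": 0, "wy": 0, "wz": 0, "dx": 0.0425, "dy": -0.02, "dz": 0, "jaw": -1}
    - {"wx": 0, "wy": 0, "wz": 0, "dx": 0.0425, "dy": -0.02, "dz": 0, "jaw": -1}
    - {"wx": 0, "wy": 0, "wz": 0, "dx": 0, "dy": 0, "dz": 0, "jaw": -1}

```text
clock: 12.92
tool_pos: [0.4247, 0.2023, 0.1549]
eef_rot: [0.704, 0.71, -0.001, -0.001]
wrist_force: [0.4, -1.0, 0.8]
opening: 0.0931
grasp_force: 0.0
```

```bash
cat > chk2.py <<'E'
from h import *
import sys
from chk import circ
E
sed -i 's/^c,T,s=wrist/if __name__!="__main__": raise SystemExit\nc,T,s=wrist/' chk.py
python3 - <<'E'
from h import *
def circ(W,x,r,tol=.005):
    for i in range(40):
        k=abs(np.hypot(*(W-x).T)-r)<tol
        q=np.linalg.lstsq(np.c_[2*W[k],np.ones(k.sum())],(W[k]**2).sum(1),rcond=None)[0];x=q[:2]
    return x.round(4),np.sqrt(q[2]+x@x).round(4),int(k.sum())
c,T,s=wrist("pics/w4.png");print(np.round(s["tool_pos"],4))
g=cv2.Canny(c["image"],25,70)[:340];ys,xs=np.nonzero(g);W=np.array([ray(c,p,.055,T)[:2] for p in zip(xs,ys)])
for r in (.03,.026): print(circ(W,np.array([.43,.203]),r,.004))
print(proj(c,(.43,.202,.055),T))
E
```

```text
[0.4247 0.2023 0.1549]
(array([0.4325, 0.2067]), np.float64(0.0295), 518)
(array([0.4292, 0.2071]), np.float64(0.0264), 568)
[325.85259147 230.62280738]
```

View pics/w4.png

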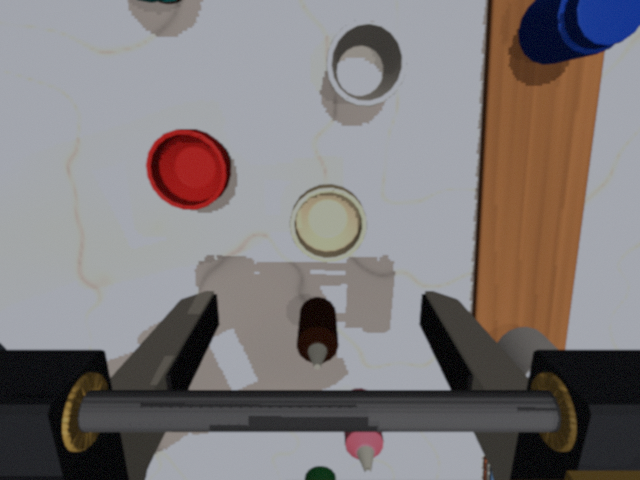

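The dish rim is centred at (329,222) px, giving (.432,.207). The red look-alike is at (188,168) and the cup at (365,63).

>>> servo_tool:
  motion:
    - {"wx": 0, "wy": 0, "wz": 0, "dx": 0.0047, "dy": 0.0073, "dz": 0.02, "jaw": -1}
    - {"wx": 0, "wy": 0, "wz": 0, "dx": 0, "dy": 0, "dz": 0.05, "jaw": -1}
    - {"wx": 0, "wy": 0, "wz": 0, "dx": 0, "dy": 0, "dz": 0.05, "jaw": -1}
    - {"wx": 0, "wy": 0, "wz": 0, "dx": 0, "dy": 0, "dz": 0.03, "jaw": -1}
    - {"wx": 0, "wy": 0, "wz": 0, "dx": 0, "dy": 0, "dz": 0.009, "jaw": -1}
    - {"wx": 0, "wy": 0, "wz": 0, "dx": 0, "dy": 0, "dz": 0, "jaw": -1}
    - {"wx": 0, "wy": 0, "wz": 0, "dx": 0, "dy": 0, "dz": 0, "jaw": 1}
    - {"wx": 0, "wy": 0, "wz": 0, "dx": 0, "dy": 0, "dz": 0, "jaw": 1}
    - {"wx": 0, "wy": 0, "wz": 0, "dx": 0, "dy": 0, "dz": 0, "jaw": 1}
    - {"wx": 0, "wy": 0, "wz": 0, "dx": 0, "dy": 0, "dz": 0, "jaw": 1}
    - {"wx": 0, "wy": 0, "wz": 0, "dx": 0, "dy": 0, "dz": 0, "jaw": 1}
    - {"wx": 0, "wy": 0, "wz": 0, "dx": 0, "dy": 0, "dz": 0, "jaw": 1}

```text
clock: 14.48
tool_pos: [0.4338, 0.2054, -0.0028]
eef_rot: [0.705, 0.709, -0.0, -0.0]
wrist_force: [-2.2, -0.7, 5.2]
opening: 0.0586
grasp_force: 29.8
```

>>> servo_tool:
  motion:
    - {"wx": 0, "wy": 0, "wz": 0, "dx": 0, "dy": 0, "dz": -0.03, "jaw": 1}
    - {"wx": 0, "wy": 0, "wz": 0, "dx": 0, "dy": 0, "dz": -0.05, "jaw": 1}
    - {"wx": 0, "wy": 0, "wz": 0, "dx": 0, "dy": 0, "dz": -0.05, "jaw": 1}
    - {"wx": 0, "wy": 0, "wz": 0, "dx": -0.02, "dy": 0, "dz": -0.02, "jaw": 1}
    - {"wx": 0, "wy": 0, "wz": 0, "dx": -0.04, "dy": 0.02, "dz": 0, "jaw": 1}
    - {"wx": 0, "wy": 0, "wz": 0, "dx": -0.04, "dy": 0.02, "dz": 0, "jaw": 1}
    - {"wx": 0, "wy": 0, "wz": 0, "dx": -0.04, "dy": 0.02, "dz": 0, "jaw": 1}
    - {"wx": 0, "wy": 0, "wz": 0, "dx": -0.04, "dy": 0.02, "dz": 0, "jaw": 1}
    - {"wx": 0, "wy": 0, "wz": 0, "dx": -0.04, "dy": 0.02, "dz": 0, "jaw": 1}
    - {"wx": 0, "wy": 0, "wz": 0, "dx": -0.04, "dy": 0.02, "dz": 0, "jaw": 1}
    - {"wx": 0, "wy": 0, "wz": 0, "dx": -0.04, "dy": 0.02, "dz": 0, "jaw": 1}
    - {"wx": 0, "wy": 0, "wz": 0, "dx": -0.04, "dy": 0.02, "dz": 0, "jaw": 1}

```text
clock: 15.98
tool_pos: [0.5959, -0.1352, 0.1466]
eef_rot: [0.705, 0.709, -0.0, -0.0]
wrist_force: [0.7, 0.4, -1.7]
opening: 0.0587
grasp_force: 29.8
```

>>> servo_tool:
  motion:
    - {"wx": 0, "wy": 0, "wz": 0, "dx": -0.04, "dy": 0.02, "dz": 0, "jaw": 1}
    - {"wx": 0, "wy": 0, "wz": 0, "dx": -0.03, "dy": 0.01, "dz": 0, "jaw": 1}
    - {"wx": 0, "wy": 0, "wz": 0, "dx": 0, "dy": 0, "dz": 0, "jaw": 1}
    - {"wx": 0, "wy": 0, "wz": 0, "dx": 0, "dy": 0, "dz": 0, "jaw": 1}

```text
clock: 16.48
tool_pos: [0.6254, -0.2029, 0.1465]
eef_rot: [0.705, 0.709, -0.0, -0.001]
wrist_force: [-0.7, 1.1, -1.0]
opening: 0.0588
grasp_force: 29.8
```

```bash
python3 - <<'E'
from h import *
c,T,s=wrist("pics/w5.png");print(np.round(s["tool_pos"],4),Ro.from_quat(s["eef_rot"]).as_matrix().round(4).tolist())
E
```

```text
[ 0.6254 -0.2029  0.1465] [[-0.0052, 1.0, -0.0009], [1.0, 0.0052, 0.0006], [0.0006, -0.0009, -1.0]]
```

View pics/w5.png

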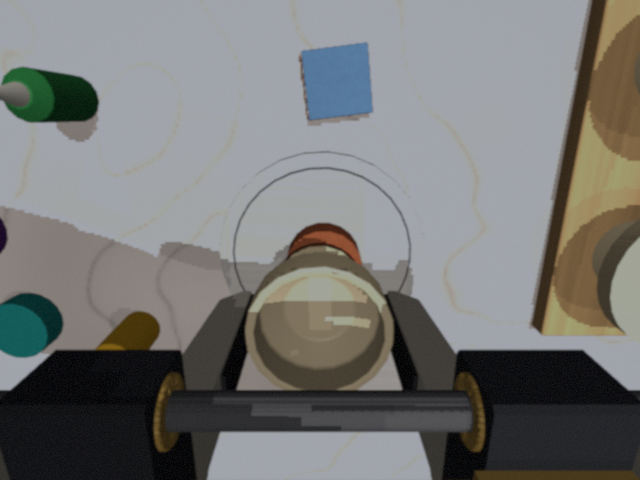

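The dish is held level at (319,327) px, with the riser at (324,240) behind it. I'll move over the riser and descend.

>>> servo_tool:
  motion:
    - {"wx": 0, "wy": 0, "wz": 0, "dx": -0.0237, "dy": 0.0033, "dz": 0, "jaw": 1}
    - {"wx": 0, "wy": 0, "wz": 0, "dx": 0, "dy": 0, "dz": 0, "jaw": 1}
    - {"wx": 0, "wy": 0, "wz": 0, "dx": 0, "dy": 0, "dz": 0.03, "jaw": 1}
    - {"wx": 0, "wy": 0, "wz": 0, "dx": 0, "dy": 0, "dz": 0.025, "jaw": 1}
    - {"wx": 0, "wy": 0, "wz": 0, "dx": 0, "dy": 0, "dz": 0.012, "jaw": 1}
    - {"wx": 0, "wy": 0, "wz": 0, "dx": 0, "dy": 0, "dz": 0, "jaw": 1}
    - {"wx": 0, "wy": 0, "wz": 0, "dx": 0, "dy": 0, "dz": 0, "jaw": 1}

```text
clock: 17.4
tool_pos: [0.6298, -0.2275, 0.0811]
eef_rot: [0.705, 0.709, 0.0, 0.001]
wrist_force: [-0.2, -0.4, -1.7]
opening: 0.0589
grasp_force: 29.8
```

>>> servo_tool:
  motion:
    - {"wx": 0, "wy": 0, "wz": 0, "dx": 0.001, "dy": -0.001, "dz": 0.005, "jaw": 1}
    - {"wx": 0, "wy": 0, "wz": 0, "dx": 0, "dy": 0, "dz": 0.002, "jaw": 1}
    - {"wx": 0, "wy": 0, "wz": 0, "dx": 0, "dy": 0, "dz": 0.0015, "jaw": 1}
    - {"wx": 0, "wy": 0, "wz": 0, "dx": 0, "dy": 0, "dz": 0, "jaw": 1}

```text
clock: 17.9
tool_pos: [0.6283, -0.2264, 0.0723]
eef_rot: [0.705, 0.709, 0.0, 0.0]
wrist_force: [-1.8, 1.8, 5.8]
opening: 0.0585
grasp_force: 29.8
```

Contact is felt at the expected height (.0723). I'll release and rise.

>>> servo_tool:
  motion:
    - {"wx": 0, "wy": 0, "wz": 0, "dx": 0, "dy": 0, "dz": -0.0005, "jaw": -0.4}
    - {"wx": 0, "wy": 0, "wz": 0, "dx": 0, "dy": 0, "dz": 0, "jaw": -0.7}
    - {"wx": 0, "wy": 0, "wz": 0, "dx": 0, "dy": 0, "dz": 0, "jaw": -1}
    - {"wx": 0, "wy": 0, "wz": 0, "dx": 0, "dy": 0, "dz": 0, "jaw": -1}
    - {"wx": 0, "wy": 0, "wz": 0, "dx": 0, "dy": 0, "dz": 0, "jaw": -1}
    - {"wx": 0, "wy": 0, "wz": 0, "dx": 0, "dy": 0, "dz": -0.03, "jaw": -1}
    - {"wx": 0, "wy": 0, "wz": 0, "dx": 0, "dy": 0, "dz": -0.04, "jaw": -1}
    - {"wx": 0, "wy": 0, "wz": 0, "dx": 0, "dy": 0, "dz": -0.03, "jaw": -1}
    - {"wx": 0, "wy": 0, "wz": 0, "dx": 0, "dy": 0, "dz": 0, "jaw": -1}

```text
clock: 19.02
tool_pos: [0.6293, -0.2268, 0.1742]
eef_rot: [0.705, 0.709, 0.001, 0.002]
wrist_force: [0.7, 0.7, -0.5]
opening: 0.0931
grasp_force: 0.0
```

```bash
python3 - <<'E'
from h import *
c,T,s=wrist("pics/w6.png");t=manip.read_camera("side");x=cv2.resize(t["image"][230:390,360:520],(480,480))
print(np.round(s["tool_pos"],4))
for p,n in (((.6287,-.2236,.13),"rim"),((.6287,-.2236,.0625),"riser")): print(n,proj(c,p,T),proj(t,p),(proj(t,p)-[360,230])*3)
cv2.imwrite("pics/m3.png",np.hstack([x,c["image"][:,160:480]])[:,:,::-1])
E
```

```text
[ 0.6293 -0.2268  0.1742]
rim [317.52909308 249.04188364] [438.4653893  266.44924036] [235.39616791 109.34772107]
riser [317.48653269 222.077307  ] [432.99740064 301.10857114] [218.99220191 213.32571343]
```

View pics/m3.png

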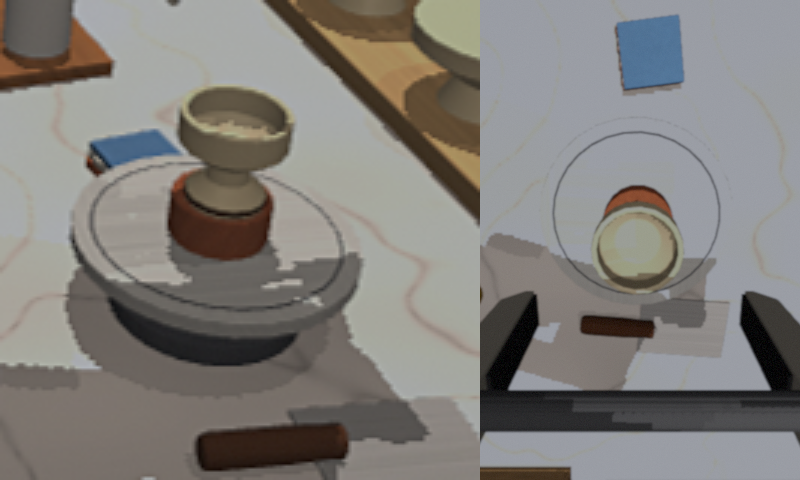

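The stack is straight: rim centre (318,249) px in the wrist view against (317.5,249) expected, and the side view matches. Next is the yellow bottle.

>>> servo_tool:
  motion:
    - {"wx": 0, "wy": 0, "wz": 0, "dx": -0.022, "dy": -0.0435, "dz": 0, "jaw": -0.3}
    - {"wx": 0, "wy": 0, "wz": 0, "dx": -0.022, "dy": -0.0435, "dz": 0, "jaw": -0.3}
    - {"wx": 0, "wy": 0, "wz": 0, "dx": -0.022, "dy": -0.0435, "dz": 0, "jaw": -0.3}
    - {"wx": 0, "wy": 0, "wz": 0, "dx": -0.022, "dy": -0.0435, "dz": 0, "jaw": -0.3}
    - {"wx": 0, "wy": 0, "wz": 0, "dx": 0, "dy": 0, "dz": 0.04, "jaw": -0.3}
    - {"wx": 0, "wy": 0, "wz": 0, "dx": 0, "dy": 0, "dz": 0, "jaw": -0.3}

```text
clock: 19.88
tool_pos: [0.4527, -0.314, 0.1288]
eef_rot: [0.706, 0.709, -0.0, -0.003]
wrist_force: [-0.8, 0.1, 0.3]
opening: 0.0603
grasp_force: 0.0
```

```bash
cat > bot.py <<'E'
from h import *
import sys
C={"yellow":((18,140,30),(32,255,255)),"pink":((165,60,30),(180,255,255)),"brown":((0,90,5),(25,255,75))}
c,T,s=wrist();print(np.round(s["tool_pos"],4),round(s["opening"],4))
g={"yellow":(.455,-.316),"pink":(.469,-.0015),"brown":(.4246,.103)}[sys.argv[1]]
u,v=proj(c,(*g,.03),T).astype(int);roi=(max(u-80,0),u+80,max(v-110,0),v+110)
for h in blobs(c,*C[sys.argv[1]],600,roi):
    x,y,w,hh=cv2.boundingRect(h);print(cen(h).round(),(w,hh),"expect",(u,v),ray(c,cen(h),.031,T).round(4))
E
python3 bot.py yellow
```

```text
[ 0.4527 -0.314   0.1288] 0.0603
[321. 235.] (48, 62) expect (np.int64(322), np.int64(233)) [ 0.4542 -0.3165  0.031 ]
```

>>> servo_tool:
  motion:
    - {"wx": 0, "wy": 0, "wz": 0, "dx": -0.002, "dy": 0.0015, "dz": 0.02, "jaw": -0.3}
    - {"wx": 0, "wy": 0, "wz": 0, "dx": 0, "dy": 0, "dz": 0.05, "jaw": -0.3}
    - {"wx": 0, "wy": 0, "wz": 0, "dx": 0, "dy": 0, "dz": 0.045, "jaw": -0.3}
    - {"wx": 0, "wy": 0, "wz": 0, "dx": 0, "dy": 0, "dz": 0.02, "jaw": -0.3}
    - {"wx": 0, "wy": 0, "wz": 0, "dx": 0, "dy": 0, "dz": 0, "jaw": -0.3}
    - {"wx": 0, "wy": 0, "wz": 0, "dx": 0, "dy": 0, "dz": 0, "jaw": 1}
    - {"wx": 0, "wy": 0, "wz": 0, "dx": 0, "dy": 0, "dz": 0, "jaw": 1}
    - {"wx": 0, "wy": 0, "wz": 0, "dx": 0, "dy": 0, "dz": 0, "jaw": 1}
    - {"wx": 0, "wy": 0, "wz": 0, "dx": 0, "dy": 0, "dz": 0, "jaw": 1}
    - {"wx": 0, "wy": 0, "wz": 0, "dx": 0, "dy": 0, "dz": 0, "jaw": 1}

```text
clock: 21.18
tool_pos: [0.4565, -0.3175, -0.0022]
eef_rot: [0.705, 0.709, 0.0, 0.0]
wrist_force: [-0.8, 0.7, 7.7]
opening: 0.0353
grasp_force: 30.0
```

>>> servo_tool:
  motion:
    - {"wx": 0, "wy": 0, "wz": 0, "dx": 0, "dy": 0, "dz": -0.03, "jaw": 1}
    - {"wx": 0, "wy": 0, "wz": 0, "dx": 0, "dy": 0, "dz": -0.05, "jaw": 1}
    - {"wx": 0, "wy": 0, "wz": 0, "dx": 0, "dy": 0, "dz": -0.05, "jaw": 1}
    - {"wx": 0, "wy": 0, "wz": 0, "dx": 0.03, "dy": 0, "dz": -0.015, "jaw": 1}
    - {"wx": 0, "wy": 0, "wz": 0, "dx": 0.05, "dy": 0.01, "dz": 0, "jaw": 1}
    - {"wx": 0, "wy": 0, "wz": 0, "dx": 0.05, "dy": 0.02, "dz": 0, "jaw": 1}
    - {"wx": 0, "wy": 0, "wz": 0, "dx": 0.05, "dy": 0.02, "dz": 0, "jaw": 1}
    - {"wx": 0, "wy": 0, "wz": 0, "dx": 0.05, "dy": 0.02, "dz": 0, "jaw": 1}
    - {"wx": 0, "wy": 0, "wz": 0, "dx": 0.05, "dy": 0.02, "dz": 0, "jaw": 1}
    - {"wx": 0, "wy": 0, "wz": 0, "dx": 0.05, "dy": 0.02, "dz": 0, "jaw": 1}
    - {"wx": 0, "wy": 0, "wz": 0, "dx": 0.05, "dy": 0.02, "dz": 0, "jaw": 1}
    - {"wx": 0, "wy": 0, "wz": 0, "dx": 0.05, "dy": 0.02, "dz": 0, "jaw": 1}

```text
clock: 22.68
tool_pos: [0.6044, 0.1153, 0.1421]
eef_rot: [0.705, 0.709, 0.0, 0.0]
wrist_force: [1.2, -0.6, -1.6]
opening: 0.0352
grasp_force: 30.0
```

>>> servo_tool:
  motion:
    - {"wx": 0, "wy": 0, "wz": 0, "dx": 0.027, "dy": 0.008, "dz": 0, "jaw": 1}
    - {"wx": 0, "wy": 0, "wz": 0, "dx": 0, "dy": 0, "dz": 0, "jaw": 1}
    - {"wx": 0, "wy": 0, "wz": 0, "dx": 0, "dy": 0, "dz": 0, "jaw": 1}

```text
clock: 23.05
tool_pos: [0.6116, 0.1398, 0.1418]
eef_rot: [0.705, 0.709, -0.0, -0.0]
wrist_force: [-0.3, -0.7, -1.8]
opening: 0.0352
grasp_force: 30.0
```

```bash
python3 - <<'E'
from h import *
c,T,s=wrist("pics/w7.png");print(np.round(s["tool_pos"],4),s["opening"])
for p in ((.6091,.2125,.012),(.6035,.2823,.012),(.598,.352,.082),(.6203,.073,.082)): print(p,proj(c,p,T).round())
E
```

```text
[0.6116 0.1398 0.1418] 0.03518488887182517
(0.6091, 0.2125, 0.012) [316. 131.]
(0.6035, 0.2823, 0.012) [309.  33.]
(0.598, 0.352, 0.082) [ 294. -145.]
(0.6203, 0.073, 0.082) [330. 334.]
```

View pics/w7.png

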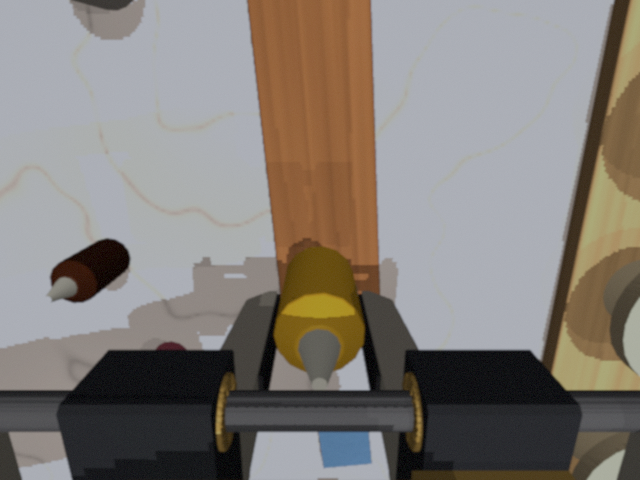

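The board's centre line at row 131 is at column 316, as predicted. The yellow bottle is held upright at (318,300) px. I'll lower it.

>>> servo_tool:
  motion:
    - {"wx": 0, "wy": 0, "wz": 0, "dx": 0.002, "dy": 0.003, "dz": 0.03, "jaw": 1}
    - {"wx": 0, "wy": 0, "wz": 0, "dx": 0, "dy": 0, "dz": 0.045, "jaw": 1}
    - {"wx": 0, "wy": 0, "wz": 0, "dx": 0, "dy": 0, "dz": 0.035, "jaw": 1}
    - {"wx": 0, "wy": 0, "wz": 0, "dx": 0, "dy": 0, "dz": 0.015, "jaw": 1}
    - {"wx": 0, "wy": 0, "wz": 0, "dx": 0, "dy": 0, "dz": 0.003, "jaw": 1}
    - {"wx": 0, "wy": 0, "wz": 0, "dx": 0, "dy": 0, "dz": 0, "jaw": 1}
    - {"wx": 0, "wy": 0, "wz": 0, "dx": 0, "dy": 0, "dz": 0, "jaw": 1}

```text
clock: 23.98
tool_pos: [0.6157, 0.1427, 0.0152]
eef_rot: [0.705, 0.709, 0.001, 0.001]
wrist_force: [0.4, -0.7, -0.9]
opening: 0.0356
grasp_force: 30.0
```

>>> servo_tool:
  motion:
    - {"wx": 0, "wy": 0, "wz": 0, "dx": 0, "dy": -0.001, "dz": 0.003, "jaw": 1}
    - {"wx": 0, "wy": 0, "wz": 0, "dx": 0, "dy": 0, "dz": 0.0015, "jaw": 1}
    - {"wx": 0, "wy": 0, "wz": 0, "dx": 0, "dy": 0, "dz": 0, "jaw": 1}

```text
clock: 24.35
tool_pos: [0.6139, 0.1427, 0.0098]
eef_rot: [0.705, 0.709, -0.0, -0.0]
wrist_force: [-2.1, -0.5, 5.2]
opening: 0.0357
grasp_force: 30.0
```

Contact at the expected height. I'll release, rise and go to the pink bottle.

>>> servo_tool:
  motion:
    - {"wx": 0, "wy": 0, "wz": 0, "dx": 0, "dy": 0, "dz": 0, "jaw": 0}
    - {"wx": 0, "wy": 0, "wz": 0, "dx": 0, "dy": 0, "dz": 0, "jaw": -0.3}
    - {"wx": 0, "wy": 0, "wz": 0, "dx": 0, "dy": 0, "dz": 0, "jaw": -0.3}
    - {"wx": 0, "wy": 0, "wz": 0, "dx": 0, "dy": 0, "dz": 0, "jaw": -0.3}
    - {"wx": 0, "wy": 0, "wz": 0, "dx": 0, "dy": 0, "dz": -0.03, "jaw": -0.3}
    - {"wx": 0, "wy": 0, "wz": 0, "dx": 0, "dy": 0, "dz": -0.05, "jaw": -0.3}
    - {"wx": 0, "wy": 0, "wz": 0, "dx": 0, "dy": 0, "dz": -0.04, "jaw": -0.3}
    - {"wx": 0, "wy": 0, "wz": 0, "dx": -0.036, "dy": -0.036, "dz": 0, "jaw": -0.3}
    - {"wx": 0, "wy": 0, "wz": 0, "dx": -0.036, "dy": -0.036, "dz": 0, "jaw": -0.3}
    - {"wx": 0, "wy": 0, "wz": 0, "dx": -0.036, "dy": -0.036, "dz": 0, "jaw": -0.3}
    - {"wx": 0, "wy": 0, "wz": 0, "dx": -0.036, "dy": -0.036, "dz": 0, "jaw": -0.3}
    - {"wx": 0, "wy": 0, "wz": 0, "dx": 0, "dy": 0, "dz": 0, "jaw": -0.3}

```text
clock: 25.85
tool_pos: [0.4689, -0.0036, 0.1297]
eef_rot: [0.706, 0.708, -0.0, -0.0]
wrist_force: [-0.1, 1.0, 1.0]
opening: 0.0605
grasp_force: 0.0
```

```bash
python3 bot.py pink; python3 - <<'E'
from h import *
t=manip.read_camera("top");h=blobs(t,(20,150,60),(30,255,255),40,(180,480,120,260))
for x in h: print("yellow now",cen(x),cv2.boundingRect(x),ray(t,cen(x),.041).round(4))
E
```

```text
[ 0.4689 -0.0036  0.1297] 0.0605
[318. 231.] (50, 63) expect (np.int64(318), np.int64(227)) [ 0.468  -0.0039  0.031 ]
yellow now [258.37393939 162.79393939] (249, 153, 19, 21) [0.6159 0.1473 0.041 ]
```

>>> servo_tool:
  motion:
    - {"wx": 0, "wy": 0, "wz": 0, "dx": 0, "dy": 0, "dz": 0.02, "jaw": -0.3}
    - {"wx": 0, "wy": 0, "wz": 0, "dx": 0, "dy": 0, "dz": 0.05, "jaw": -0.3}
    - {"wx": 0, "wy": 0, "wz": 0, "dx": 0, "dy": 0, "dz": 0.045, "jaw": -0.3}
    - {"wx": 0, "wy": 0, "wz": 0, "dx": 0, "dy": 0, "dz": 0.018, "jaw": -0.3}
    - {"wx": 0, "wy": 0, "wz": 0, "dx": 0, "dy": 0, "dz": 0, "jaw": -0.3}
    - {"wx": 0, "wy": 0, "wz": 0, "dx": 0, "dy": 0, "dz": 0, "jaw": 1}
    - {"wx": 0, "wy": 0, "wz": 0, "dx": 0, "dy": 0, "dz": 0, "jaw": 1}
    - {"wx": 0, "wy": 0, "wz": 0, "dx": 0, "dy": 0, "dz": 0, "jaw": 1}
    - {"wx": 0, "wy": 0, "wz": 0, "dx": 0, "dy": 0, "dz": 0, "jaw": 1}
    - {"wx": 0, "wy": 0, "wz": 0, "dx": 0, "dy": 0, "dz": 0, "jaw": 1}

```text
clock: 27.2
tool_pos: [0.471, -0.0021, -0.0029]
eef_rot: [0.705, 0.709, 0.0, 0.0]
wrist_force: [-1.9, 1.8, 7.0]
opening: 0.0355
grasp_force: 30.0
```

>>> servo_tool:
  motion:
    - {"wx": 0, "wy": 0, "wz": 0, "dx": 0, "dy": 0, "dz": -0.03, "jaw": 1}
    - {"wx": 0, "wy": 0, "wz": 0, "dx": 0, "dy": 0, "dz": -0.05, "jaw": 1}
    - {"wx": 0, "wy": 0, "wz": 0, "dx": 0, "dy": 0, "dz": -0.05, "jaw": 1}
    - {"wx": 0, "wy": 0, "wz": 0, "dx": 0.03, "dy": 0, "dz": -0.015, "jaw": 1}
    - {"wx": 0, "wy": 0, "wz": 0, "dx": 0.045, "dy": 0.03, "dz": 0, "jaw": 1}
    - {"wx": 0, "wy": 0, "wz": 0, "dx": 0.045, "dy": 0.04, "dz": 0, "jaw": 1}
    - {"wx": 0, "wy": 0, "wz": 0, "dx": 0.045, "dy": 0.04, "dz": 0, "jaw": 1}
    - {"wx": 0, "wy": 0, "wz": 0, "dx": 0.045, "dy": 0.028, "dz": 0, "jaw": 1}
    - {"wx": 0, "wy": 0, "wz": 0, "dx": 0.006, "dy": 0, "dz": 0, "jaw": 1}
    - {"wx": 0, "wy": 0, "wz": 0, "dx": 0, "dy": 0, "dz": 0, "jaw": 1}
    - {"wx": 0, "wy": 0, "wz": 0, "dx": 0, "dy": 0, "dz": 0, "jaw": 1}

```text
clock: 28.58
tool_pos: [0.6071, 0.2135, 0.1416]
eef_rot: [0.706, 0.709, -0.0, 0.0]
wrist_force: [-0.6, -1.0, -1.3]
opening: 0.0353
grasp_force: 30.0
```

>>> servo_tool:
  motion:
    - {"wx": 0, "wy": 0, "wz": 0, "dx": 0, "dy": 0.002, "dz": 0.03, "jaw": 1}
    - {"wx": 0, "wy": 0, "wz": 0, "dx": 0, "dy": 0, "dz": 0.045, "jaw": 1}
    - {"wx": 0, "wy": 0, "wz": 0, "dx": 0, "dy": 0, "dz": 0.035, "jaw": 1}
    - {"wx": 0, "wy": 0, "wz": 0, "dx": 0, "dy": 0, "dz": 0.015, "jaw": 1}
    - {"wx": 0, "wy": 0, "wz": 0, "dx": 0, "dy": 0, "dz": 0.003, "jaw": 1}
    - {"wx": 0, "wy": 0, "wz": 0, "dx": 0, "dy": 0, "dz": 0, "jaw": 1}
    - {"wx": 0, "wy": 0, "wz": 0, "dx": 0, "dy": 0, "dz": 0.0025, "jaw": 1}
    - {"wx": 0, "wy": 0, "wz": 0, "dx": 0, "dy": 0, "dz": 0.0015, "jaw": 1}
    - {"wx": 0, "wy": 0, "wz": 0, "dx": 0, "dy": 0, "dz": 0, "jaw": 1}

```text
clock: 29.7
tool_pos: [0.6096, 0.2146, 0.0096]
eef_rot: [0.705, 0.709, 0.0, 0.0]
wrist_force: [0.1, -0.3, -1.7]
opening: 0.0354
grasp_force: 30.0
```

>>> servo_tool:
  motion:
    - {"wx": 0, "wy": 0, "wz": 0, "dx": 0, "dy": 0, "dz": 0.0007, "jaw": 1}
    - {"wx": 0, "wy": 0, "wz": 0, "dx": 0, "dy": 0, "dz": 0, "jaw": 0}
    - {"wx": 0, "wy": 0, "wz": 0, "dx": 0, "dy": 0, "dz": 0, "jaw": -0.3}
    - {"wx": 0, "wy": 0, "wz": 0, "dx": 0, "dy": 0, "dz": 0, "jaw": -0.3}
    - {"wx": 0, "wy": 0, "wz": 0, "dx": 0, "dy": 0, "dz": 0, "jaw": -0.3}
    - {"wx": 0, "wy": 0, "wz": 0, "dx": 0, "dy": 0, "dz": -0.03, "jaw": -0.3}
    - {"wx": 0, "wy": 0, "wz": 0, "dx": 0, "dy": 0, "dz": -0.05, "jaw": -0.3}
    - {"wx": 0, "wy": 0, "wz": 0, "dx": 0, "dy": 0, "dz": -0.04, "jaw": -0.3}
    - {"wx": 0, "wy": 0, "wz": 0, "dx": -0.037, "dy": -0.045, "dz": 0, "jaw": -0.3}
    - {"wx": 0, "wy": 0, "wz": 0, "dx": -0.037, "dy": -0.05, "dz": 0, "jaw": -0.3}
    - {"wx": 0, "wy": 0, "wz": 0, "dx": -0.037, "dy": -0.05, "dz": 0, "jaw": -0.3}
    - {"wx": 0, "wy": 0, "wz": 0, "dx": 0, "dy": -0.04, "dz": 0, "jaw": -0.3}

```text
clock: 31.2
tool_pos: [0.4232, 0.1011, 0.1288]
eef_rot: [0.706, 0.708, -0.0, 0.0]
wrist_force: [-0.8, 0.5, 0.2]
opening: 0.0606
grasp_force: 0.0
```

>>> servo_tool:
  motion:
    - {"wx": 0, "wy": 0, "wz": 0, "dx": 0, "dy": 0, "dz": 0, "jaw": -0.3}
    - {"wx": 0, "wy": 0, "wz": 0, "dx": 0, "dy": 0, "dz": 0, "jaw": -0.3}

```text
clock: 31.45
tool_pos: [0.4261, 0.1028, 0.1291]
eef_rot: [0.705, 0.709, 0.001, 0.0]
wrist_force: [-0.6, -0.5, 0.3]
opening: 0.0609
grasp_force: 0.0
```

```bash
python3 bot.py brown
```

```text
[0.4261 0.1028 0.1291] 0.0609
[316. 234.] (47, 61) expect (np.int64(316), np.int64(230)) [0.4239 0.1004 0.031 ]
```

>>> servo_tool:
  motion:
    - {"wx": 0, "wy": 0, "wz": 0, "dx": -0.002, "dy": -0.002, "dz": 0.02, "jaw": -0.3}
    - {"wx": 0, "wy": 0, "wz": 0, "dx": 0, "dy": 0, "dz": 0.05, "jaw": -0.3}
    - {"wx": 0, "wy": 0, "wz": 0, "dx": 0, "dy": 0, "dz": 0.045, "jaw": -0.3}
    - {"wx": 0, "wy": 0, "wz": 0, "dx": 0, "dy": 0, "dz": 0.017, "jaw": -0.3}
    - {"wx": 0, "wy": 0, "wz": 0, "dx": 0, "dy": 0, "dz": 0, "jaw": -0.3}
    - {"wx": 0, "wy": 0, "wz": 0, "dx": 0, "dy": 0, "dz": 0, "jaw": 1}
    - {"wx": 0, "wy": 0, "wz": 0, "dx": 0, "dy": 0, "dz": 0, "jaw": 1}
    - {"wx": 0, "wy": 0, "wz": 0, "dx": 0, "dy": 0, "dz": 0, "jaw": 1}
    - {"wx": 0, "wy": 0, "wz": 0, "dx": 0, "dy": 0, "dz": 0, "jaw": 1}
    - {"wx": 0, "wy": 0, "wz": 0, "dx": 0, "dy": 0, "dz": 0, "jaw": 1}

```text
clock: 32.75
tool_pos: [0.4236, 0.1007, -0.0027]
eef_rot: [0.705, 0.709, 0.0, 0.0]
wrist_force: [-0.0, 0.8, 7.7]
opening: 0.0352
grasp_force: 30.0
```

>>> servo_tool:
  motion:
    - {"wx": 0, "wy": 0, "wz": 0, "dx": 0, "dy": 0, "dz": -0.03, "jaw": 1}
    - {"wx": 0, "wy": 0, "wz": 0, "dx": 0, "dy": 0, "dz": -0.05, "jaw": 1}
    - {"wx": 0, "wy": 0, "wz": 0, "dx": 0, "dy": 0, "dz": -0.05, "jaw": 1}
    - {"wx": 0, "wy": 0, "wz": 0, "dx": 0.025, "dy": 0.02, "dz": -0.015, "jaw": 1}
    - {"wx": 0, "wy": 0, "wz": 0, "dx": 0.04, "dy": 0.04, "dz": 0, "jaw": 1}
    - {"wx": 0, "wy": 0, "wz": 0, "dx": 0.04, "dy": 0.04, "dz": 0, "jaw": 1}
    - {"wx": 0, "wy": 0, "wz": 0, "dx": 0.04, "dy": 0.04, "dz": 0, "jaw": 1}
    - {"wx": 0, "wy": 0, "wz": 0, "dx": 0.037, "dy": 0.04, "dz": 0, "jaw": 1}
    - {"wx": 0, "wy": 0, "wz": 0, "dx": 0, "dy": 0, "dz": 0, "jaw": 1}
    - {"wx": 0, "wy": 0, "wz": 0, "dx": 0, "dy": 0, "dz": 0, "jaw": 1}

```text
clock: 34.0
tool_pos: [0.6015, 0.2831, 0.1412]
eef_rot: [0.705, 0.709, -0.001, -0.0]
wrist_force: [0.1, 0.2, -0.7]
opening: 0.0354
grasp_force: 30.0
```

>>> servo_tool:
  motion:
    - {"wx": 0, "wy": 0, "wz": 0, "dx": -0.001, "dy": 0.002, "dz": 0.03, "jaw": 1}
    - {"wx": 0, "wy": 0, "wz": 0, "dx": 0, "dy": 0, "dz": 0.045, "jaw": 1}
    - {"wx": 0, "wy": 0, "wz": 0, "dx": 0, "dy": 0, "dz": 0.035, "jaw": 1}
    - {"wx": 0, "wy": 0, "wz": 0, "dx": 0, "dy": 0, "dz": 0.015, "jaw": 1}
    - {"wx": 0, "wy": 0, "wz": 0, "dx": 0, "dy": 0, "dz": 0.003, "jaw": 1}
    - {"wx": 0, "wy": 0, "wz": 0, "dx": 0, "dy": 0, "dz": 0, "jaw": 1}
    - {"wx": 0, "wy": 0, "wz": 0, "dx": 0, "dy": 0, "dz": 0.0025, "jaw": 1}
    - {"wx": 0, "wy": 0, "wz": 0, "dx": 0, "dy": 0, "dz": 0.001, "jaw": 1}
    - {"wx": 0, "wy": 0, "wz": 0, "dx": 0, "dy": 0, "dz": 0, "jaw": 1}

```text
clock: 35.12
tool_pos: [0.6042, 0.2826, 0.0104]
eef_rot: [0.705, 0.709, 0.0, 0.0]
wrist_force: [-0.2, -0.2, -1.1]
opening: 0.0354
grasp_force: 30.0
```

>>> servo_tool:
  motion:
    - {"wx": 0, "wy": 0, "wz": 0, "dx": 0, "dy": 0, "dz": 0.001, "jaw": 1}
    - {"wx": 0, "wy": 0, "wz": 0, "dx": 0, "dy": 0, "dz": 0, "jaw": 0}
    - {"wx": 0, "wy": 0, "wz": 0, "dx": 0, "dy": 0, "dz": 0, "jaw": -0.3}
    - {"wx": 0, "wy": 0, "wz": 0, "dx": 0, "dy": 0, "dz": 0, "jaw": -0.3}
    - {"wx": 0, "wy": 0, "wz": 0, "dx": 0, "dy": 0, "dz": 0, "jaw": -0.3}
    - {"wx": 0, "wy": 0, "wz": 0, "dx": 0, "dy": 0, "dz": -0.03, "jaw": -0.3}
    - {"wx": 0, "wy": 0, "wz": 0, "dx": 0, "dy": 0, "dz": -0.05, "jaw": -0.3}
    - {"wx": 0, "wy": 0, "wz": 0, "dx": 0, "dy": 0, "dz": -0.05, "jaw": -0.3}
    - {"wx": 0, "wy": 0, "wz": 0, "dx": 0.03, "dy": -0.05, "dz": 0, "jaw": -0.3}
    - {"wx": 0, "wy": 0, "wz": 0, "dx": 0.03, "dy": -0.05, "dz": 0, "jaw": -0.3}
    - {"wx": 0, "wy": 0, "wz": 0, "dx": 0.03, "dy": -0.05, "dz": 0, "jaw": -0.3}
    - {"wx": 0, "wy": 0, "wz": 0, "dx": 0.03, "dy": -0.05, "dz": 0, "jaw": -0.3}

```text
clock: 36.62
tool_pos: [0.402, 0.4023, 0.1394]
eef_rot: [0.705, 0.709, 0.0, -0.0]
wrist_force: [-0.3, 0.8, -0.3]
opening: 0.0605
grasp_force: 0.0
```

>>> servo_tool:
  motion:
    - {"wx": 0, "wy": 0, "wz": 0, "dx": 0.03, "dy": -0.03, "dz": 0, "jaw": -0.3}
    - {"wx": 0, "wy": 0, "wz": 0, "dx": 0, "dy": 0, "dz": 0, "jaw": -0.3}
    - {"wx": 0, "wy": 0, "wz": 0, "dx": 0, "dy": 0, "dz": 0, "jaw": -0.3}

```text
clock: 37.0
tool_pos: [0.3739, 0.431, 0.1392]
eef_rot: [0.705, 0.709, 0.0, 0.0]
wrist_force: [0.5, -0.3, 0.1]
opening: 0.0604
grasp_force: 0.0
```

```bash
python3 - <<'E'
from h import *
c=manip.read_camera("top");s=manip.read_camera("side")
B={"brown":((0,60,5),(25,255,75),(195,225,140,185)),"pink":((168,70,40),(180,255,255),None),"yellow":((20,200,60),(30,255,255),(230,280,130,190)),"green":((45,80,30),(80,255,255),(355,395,230,262))}
o=np.array([.6091,.2125]);a=.0797;ex=np.array([np.cos(a),np.sin(a)]);ey=np.array([-np.sin(a),np.cos(a)])
for k,(lo,hi,roi) in B.items():
    for h in blobs(c,lo,hi,40,roi)[:2]:
        p=ray(c,cen(h),.029 if k=="green" else .041);print(k,cen(h).round(1),p[:2].round(4),"board",((p[:2]-o)@ex).round(4),((p[:2]-o)@ey).round(4))
x=cv2.resize(c["image"][120:270,140:480],(790,348),interpolation=cv2.INTER_CUBIC);y=cv2.resize(s["image"][150:390,220:520],(312,250))
z=np.zeros((250,790,3),np.uint8);z[:,:312]=y;z[:,320:632]=cv2.resize(s["image"][140:290,280:467],(312,250))
cv2.imwrite("pics/end.png",np.vstack([x,z])[:,:,::-1])
E
```

```text
brown [200.2 170.1] [0.601  0.2762] board -0.003 0.0642
pink [227.3 165.4] [0.6108 0.2162] board 0.002 0.0035
yellow [258.4 162.6] [0.6162 0.1471] board 0.0019 -0.0657
green [374.1 245.3] [ 0.4293 -0.1064] board -0.2046 -0.3035
```

View pics/end.png

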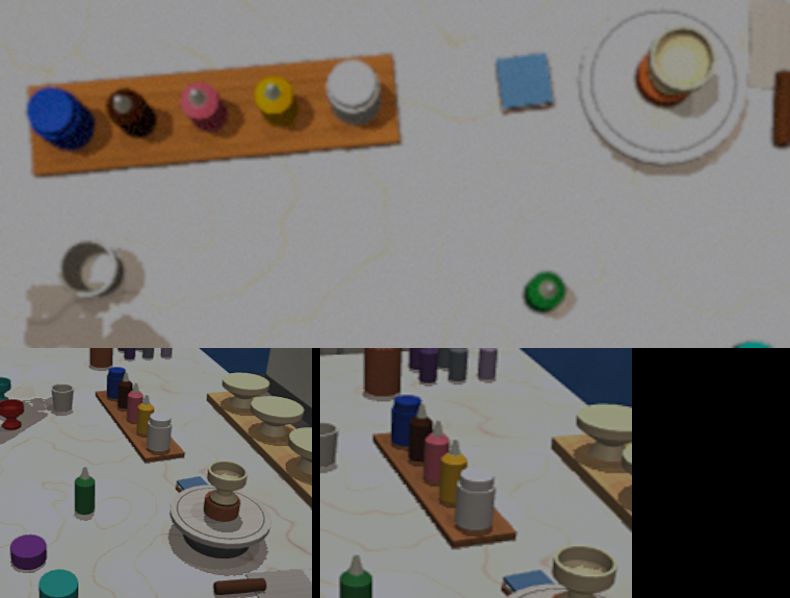

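The final view shows brown, pink and yellow upright in one row between the blue and white jars. They are within about 6 mm of their places, less than the 15 mm allowed. The stack stands on the wheel, and the green bottle has not moved from (374,245) px. Nothing is held, so I'm handing in.

```bash
python3 -c "
from rig import manip
print(manip.hand_in())"
```

```text
the job is handed in; nothing more can be done
None
```

The job is handed in: the riser and dish are stacked on the wheel, the three bottles stand in order on the board, the green bottle is unmoved and the gripper is empty; hand-in returned no verdict, but my last camera checks put everything within tolerance.

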